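Set up the slate recipe board and hold its clip open for the recipe card

TASK

Set up the recipe board for cooking: lift the small slate board out of the recipe box and stand it squarely in the groove of the wooden foot, down to the bottom, in the middle, and let go of it. Then squeeze the blue bag clip by its handles so that it lets go of the recipe box's front wall, lift it away, and finish holding it squeezed fully open over the middle of the board's top edge, one jaw on each side and both reaching a good centimetre or more below the edge, with the clip touching nothing but your fingers, so that I can slip a recipe card in: the program ends while still holding the clip open. Leave the mug, egg timer, coffee jar and pepper mill where they stand.

Things in the scene. Friction and masses are not known exactly. Their poses are not given: they have to be found in the camera images.
- board: Slate board in a thin pale wood frame, both faces alike: 150 mm wide (its y), 120 mm tall (z), 8 mm thick (x), about 0.16 kg. Origin: centre of its lower edge. It starts upright in the rear slot of the recipe box (12 mm wide, floor 6 mm above the worktop), its upper part free above the box.
- board_top (a point): Centre of the board's top edge, 120 mm above the board's origin; axes as the board's. The board can be pinched here from above, across its thickness.
- foot: Pale oak foot, 72 mm deep (x), 180 mm wide (y), 38 mm high, fixed to the worktop. Along its whole width (y), in the middle, runs a groove 10 mm wide and 26 mm deep, open at both ends, whose mouth is chamfered 4 mm on each side. Origin: centre of its underside.
- foot_slot (a point): Centre of the groove's floor, 12 mm above the worktop; y runs along the groove, z up. The board is seated when its origin is here. Overhead, mind the arm: a wall cabinet hangs on the left (y over 0.29, x over 0.46 with its handles, underside 0.63 m up) and a shelf at the back (x over 0.57, 0.67 m up); keep in front of them on the way.
- recipe_box: Open wooden recipe box, fixed: 122 mm deep (x), 180 mm wide (y), walls 6 mm thick, 72 mm high; origin: centre of its underside. Index cards up to 76 mm high stand from 7 mm in front of the origin to 31 mm behind; the board's slot is 49 mm behind (+x), the front wall with the clip 58 mm in front (-x). Box and foot may swap sides, left and right.
- box_front_rim (a point): Middle of the top of the box's front wall (6 mm thick, along the box's y), 72 mm above the worktop.
- clip: Blue sprung bag clip, 52 mm wide (y), upright, 0.07 kg: two levers, front (-x) and back (+x), on a steel pin along y. Origin: middle of the pin; z up to the handles; the frame stays midway between the levers. Handles: plates 34 mm wide, tops 41 mm above the pin (45 mm squeezed). It starts biting the box's front wall, pin about 22 mm above the rim, handles in a V 53 mm over their tops.
- lever_front (a joint): Turn of the front lever (rad): about 0 at the start (biting 6 mm), 0.35 fully open on its stop, -0.05 shut; both levers move alike. Squeezing the handle tops together along the clip's x takes 5 N at first, 9 N at the end (20 to 30 N of grip holds the stop); handles are then parallel, 23 mm over their outsides, jaws gaping 33 mm at the tips. Let go, it snaps shut.
- lever_back (a joint): Turn of the back lever, same meaning.
- jaw_tip_front (a point): Lower inner edge of the front jaw's black rubber pad, middle of its width: 40 mm below the pin and 3 mm to its -x side as it starts, 37 mm below and 16 mm to the side when fully open.
- jaw_tip_back (a point): The same point on the back jaw, on the +x side.
- mug: Dark grey mug, 88 mm across, 106 mm tall, origin at its underside. Bystander.
- timer: Red and white egg timer, 60 mm across, 45 mm tall. Bystander.
- coffee_jar: Glass coffee jar with a black lid, 66 mm across, 105 mm tall. Bystander.
- pepper: Glass pepper mill with a grey top, 44 mm across, 90 mm tall. Bystander.

How it is judged:
By the outcome, as a careful person would: the job done as asked, in the order asked, and still so for the second after the job is handed in, while the arm keeps its last pose, push and grip.
It also fails if it takes over 51 s, if anything falls off the work surface, if the arm or the gripper's body presses on something with over 40 N, if the wrist force passes 120 N, or if a joint passes its speed limit or range.

ROBOT

A 6-joint arm with a two-finger parallel gripper is mounted at the origin on a cart in front of the work surface, level with it; the furniture and walls round the work are solid. World frame = base frame: x ahead of the robot, y to its left, z up, the work surface at z = 0. Lengths are in m, angles in degrees, forces in N, time in s.
With the tool pointing down it reaches from about 0.35 to 0.875 m from the base axis. Payload 4.2 kg.
Tool frame: the origin (TCP) lies midway between the tips of the shut fingers; the grasp point (between the pads) lies 19 mm behind it (r.pinch_z is the distance from the TCP to the grasp point, in m); z points along the fingers, y is the line along which they close (so a half turn about z gives the same grasp; the last joint's range is limited). The gripper opens to 87 mm and grips with 3 to 60 N. Pads are 19 mm wide; open, the fingers measure 117 mm over their backs; the gripper's body (75 mm by 190 mm) begins 51 mm behind the grasp point.
Start: joints at [91.364, 22.042, 0.453, 0, -68.411, -14.817], TCP at [0.145, 0.608, 0.223] pointing down, gripper open.
Joint ranges: [-179.83, 179.83], [-69.29, 118.12], [-61.27, 80.66], [-181.25, 117.63], [-171.15, -9.14], [-177.46, 177.46]. Speed limits (degrees/s): [159.86, 159.86, 180, 180, 180, 180].

INTERFACE

Orientations are given as a 3x3 rotation matrix whose columns are the frame's x, y, z axes.
In Python, from station import r, imaging, models gives the robot as it stands. The module is installed in compiled form; this text tells all that it offers.
- The arm moves only by the tool apply_moves, never from a script. Its argument "moves" is a list of rows, each a list of 2 entries, a list of its own where there are three numbers: the shift along the tool's x, y, z in m, then the turn about the tool's z in degrees. A call has 1 to 5 rows; each row shifts and turns the commanded pose from where the row before left it, along the tool's axes as they then stand; what a row does not reach is not made up. A row lasts 1/12 s, in which the tool goes at most 41.7 mm and 7.16 degrees, less where a joint would pass 70% of its speed; a pose out of reach is approached as far as the arm can. A call is refused whole if a number of a shift passes 0.0417 or a number of a turn 7.16, either way. A call with a gripper value outside its range is refused whole. "hand" is the finger opening in m, from 0 to 0.087, set as the call begins (left out, the last holds). The fingers move at their own pace and stop on an object; the grip force is fixed at half the most. Time passes only in rows, so rows that do not move let the fingers close. It gives the time, the measured TCP pose, the force, the opening and the grip force at its end, in the units of the state.
- r.sense(): the state, without advancing time (a new reading comes with each control period).
- imaging.capture(name): name is "scene" or "top"; returns a dict with "frame" (420x560x3 uint8, blue, green, red), "intrinsics" (3x3 intrinsics, pixels), "eye" and "orientation" of the camera in the world. Camera axes: x right, y down, z forward; pixel columns grow to the right and rows downward; lengths in m; the calibration is good to about 2 mm. A picture is of the moment at which its call begins. There is no depth.
- r.finish_job(): hands the job in; it is judged then, once.
Trained networks look in a picture, given as the dict that the camera call returned (one of the last four; its "shot" number tells which), for a name from the list of things; names that differ only in an ending like _2 or _b are one class to them, and where a whole thing is asked for, a point or a joint stands for the part that bears it (a point fixed in the world has none). Each returns a list of dicts, best first, with "confidence" (0 to 1); they miss things now and then, are a little off and sometimes report something else, mostly with a low value. They report only what shows in the picture. A call takes as long as a camera call.
- models.cut_out(picture, target): "region" (420x560 bool, what is visible of it) and "extent" ([left, top, width, height] as shares, 0 to 1, of the picture: columns of its width, rows of its height, round what is visible of it).
- models.place_of(picture, target): "at" ([column, row] as shares, 0 to 1, of the picture: columns of its width, rows of its height: a listed point, or the origin of a listed thing).
The state is a dict: "time_s": time; "joints": joint angles; "joint_velocities": joint speeds; "effort": joint torques, N m; "tcp_pos": TCP position; "ee_rot": TCP orientation; "wrist_force": force on the tool from outside, world axes, zero at the start; "moment": the same for the moment, N m; "gripper_width": opening from 0.0 (shut) to 1.0 (fully open); "gripper_force": force on a finger pad.
Only numpy, scipy, OpenCV 4.12 (cv2) and the standard library are available. Lean on these libraries where they do the work, as an engineer would, in place of code of your own. Each camera call takes 0.05 s, during which the arm holds its last target. There are 200 camera calls.

## Working session

There is one attempt and no reset: what is moved stays moved. The work goes in short steps, Python scripts to look and compute and a tool call to move; the robot and the scene stay as the last step left them, time stands still between calls to the robot, and variables do not carry over. Pictures are saved under pics/ and viewed, at most 13 in all, crops included, and the job is handed in when it is done.

Besides the shell and the picture viewer there is one more tool, called after "Request:" as a command line: name --argument value ..., lists and objects as JSON in quotes. apply_moves: Moves the arm, as the interface text tells. Its arguments: {"type":"object","properties":{"moves":{"type":"array"},"hand":{"type":"number"}},"required":["moves"]}

```bash
mkdir -p pics; cat > h.py <<'E'
import numpy as np, cv2
from station import r, imaging, models
def ray(p, uv):
    K=np.array(p["intrinsics"]);R=np.array(p["orientation"]);e=np.array(p["eye"])
    return e, R@np.linalg.solve(K,[uv[0],uv[1],1])
def onz(p,uv,z):
    e,d=ray(p,uv); return e+d*(z-e[2])/d[2]
def proj(p,X):
    K=np.array(p["intrinsics"]);R=np.array(p["orientation"]);e=np.array(p["eye"])
    c=K@(R.T@(np.array(X)-e)); return c[:2]/c[2]
def tri(ps,uvs):
    A=np.zeros((3,3));b=np.zeros(3);L=[]
    for p,u in zip(ps,uvs):
        e,d=ray(p,u);d=d/np.linalg.norm(d);M=np.eye(3)-np.outer(d,d);A+=M;b+=M@e;L.append((M,e))
    x=np.linalg.solve(A,b); return x,[np.linalg.norm(M@(x-e)) for M,e in L]
E
python3 - <<'E'
from h import *
s=r.sense();print({k:np.round(v,3).tolist() for k,v in s.items()},r.pinch_z)
P=[imaging.capture(n) for n in("scene","top")]
for p,n in zip(P,("scene","top")):
    cv2.imwrite(f"pics/{n}1.png",p["frame"]);print(n,np.round(p["eye"],3),np.round(p["orientation"],3).tolist(),np.round(p["intrinsics"],1).tolist())
W=np.array([560,420])
for t in("board","board_top","foot","foot_slot","recipe_box","box_front_rim","clip","jaw_tip_front","jaw_tip_back","mug","timer","coffee_jar","pepper"):
    q=[models.place_of(p,t) for p in P]
    print(t,[(np.round(np.array(a[0]["at"])*W,1).tolist(),round(a[0]["confidence"],2)) if a else None for a in q],end=" ")
    if all(q):
        x,e=tri(P,[np.array(a[0]["at"])*W for a in q]);print(np.round(x,4),np.round(e,4))
    else: print()
E
```

```text
{'time_s': 0.0, 'joints': [91.364, 22.092, 0.379, -0.029, -68.411, -14.816], 'joint_velocities': [-0.003, 0.081, 0.029, -0.0, -0.037, 0.017], 'effort': [-0.0, -39.066, 18.741, 4.22, 0.011, -0.0], 'tcp_pos': [0.145, 0.607, 0.221], 'ee_rot': [[0.973, -0.233, -0.0], [-0.233, -0.973, -0.002], [0.0, 0.002, -1.0]], 'wrist_force': [-0.312, 0.075, 0.472], 'moment': [0.02, -0.01, -0.058], 'gripper_force': 0.0, 'gripper_width': 0.998} 0.0187
scene [ 0.215 -0.626  0.823] [[0.859, -0.357, 0.368], [-0.512, -0.616, 0.598], [0.013, -0.702, -0.712]] [[445.8, 0.0, 288.7], [0.0, 445.8, 204.8], [0.0, 0.0, 1.0]]
top [ 0.467 -0.009  1.095] [[-0.009, -0.994, 0.112], [-1.0, 0.006, -0.029], [0.028, -0.112, -0.993]] [[406.3, 0.0, 285.4], [0.0, 406.3, 211.2], [0.0, 0.0, 1.0]]
board [([320.1, 293.0], 0.58), ([346.4, 222.4], 0.7)] [ 0.5581 -0.2047  0.0085] [0.0006 0.0006]
board_top [([323.2, 256.9], 0.74), ([355.1, 220.6], 0.77)] [ 0.5536 -0.2038  0.1352] [0.0016 0.0016]
foot [([235.5, 206.1], 0.63), ([225.5, 235.7], 0.75)] [0.5207 0.1215 0.0071] [0.005 0.005]
foot_slot [([242.0, 201.0], 0.78), ([221.7, 234.3],
[... 201 characters left out ...]
[283.6, 300.7], 0.68), ([364.6, 260.3], 0.66)] [ 0.4546 -0.2303  0.096 ] [0.0032 0.0032]
jaw_tip_front [([278.9, 313.9], 0.69), ([358.9, 261.2], 0.57)] [ 0.4498 -0.2255  0.0466] [0.0056 0.0056]
jaw_tip_back [([290.0, 310.2], 0.57), ([360.7, 262.2], 0.71)] [ 0.4578 -0.2321  0.06  ] [0.0059 0.0059]
mug [([327.9, 217.2], 0.65), ([277.9, 171.8], 0.58)] [ 7.014e-01 -2.200e-02  3.000e-04] [0.0016 0.0016]
timer [([339.1, 253.6], 0.55), ([317.6, 188.0], 0.62)] [ 6.571e-01 -1.311e-01 -1.000e-04] [0.0029 0.0029]
coffee_jar [([297.3, 180.5], 0.84), ([222.0, 169.0], 0.8)] [0.7073 0.1313 0.0022] [0.0004 0.0004]
pepper [([272.4, 157.8], 0.73), ([178.1, 178.6], 0.82)] [0.686  0.2455 0.0085] [0.0062 0.0062]
```

```bash
python3 - <<'E'
import cv2
a=cv2.imread("pics/top1.png")
cv2.imwrite("pics/box_top.png",cv2.resize(a[190:295,295:435],None,fx=5.6,fy=5.6,interpolation=cv2.INTER_CUBIC))
cv2.imwrite("pics/foot_top.png",cv2.resize(a[190:290,160:300],None,fx=5.6,fy=5.6,interpolation=cv2.INTER_CUBIC))
E
```

```text
(no output)
```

View pics/scene1.png

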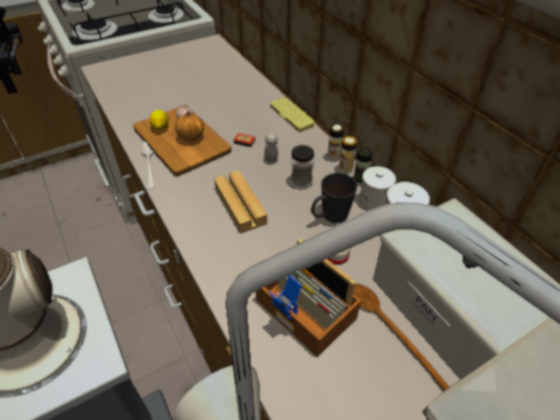

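View pics/box_top.png

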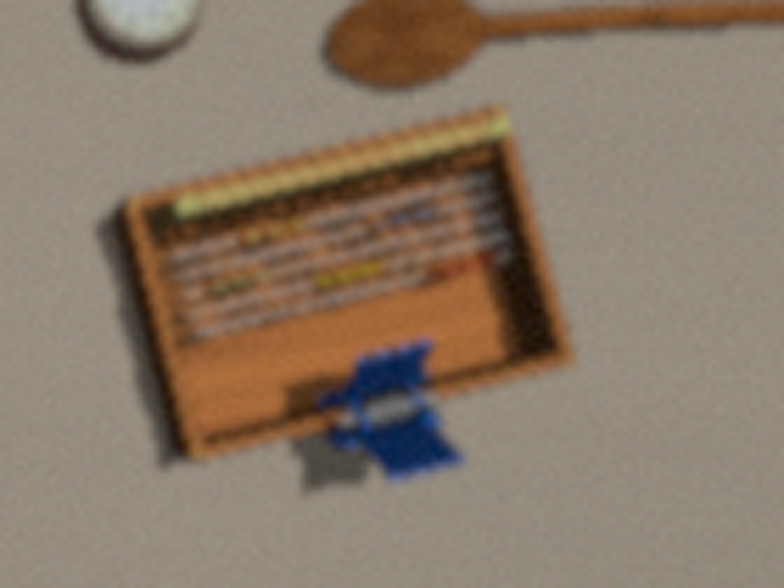

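View pics/foot_top.png

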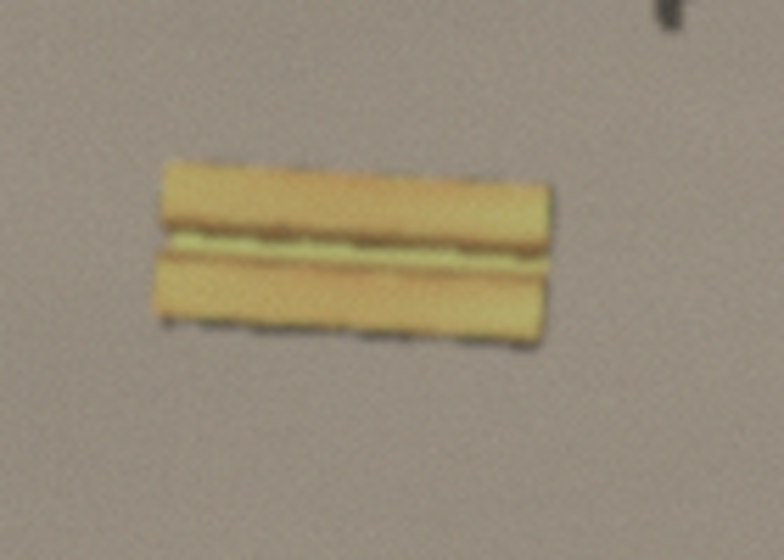

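The scene view shows the box with the blue clip at about (285,295), the foot at (240,200), and a large grey pipe across the front. In the box crop the board's top edge runs from (175,207) to (510,125). In the foot crop the groove runs from (170,240) to (548,262).

```bash
cat > geo.py <<'E'
from h import *
p=imaging.capture("top"); f=p["frame"]; hsv=cv2.cvtColor(f,cv2.COLOR_BGR2HSV)
def rect(m):
    m=cv2.morphologyEx(m.astype(np.uint8),cv2.MORPH_OPEN,np.ones((2,2)))
    c=max(cv2.findContours(m,cv2.RETR_EXTERNAL,cv2.CHAIN_APPROX_NONE)[0],key=cv2.contourArea)
    return cv2.boxPoints(cv2.minAreaRect(c))
def show(n,b,z):
    X=np.array([onz(p,u,z)[:2] for u in b]); e=[X[1]-X[0],X[2]-X[1]]
    L=max(e,key=np.linalg.norm); a=np.degrees(np.arctan2(L[1],L[0]))
    print(n,"centre",X.mean(0).round(4),"sides",np.round([np.linalg.norm(v) for v in e],4),"long dir",round(a%180,2))
def win(m,x0,y0,x1,y1):
    o=np.zeros_like(m);o[y0:y1,x0:x1]=m[y0:y1,x0:x1];return o
sat=(hsv[...,1]>100)&(hsv[...,2]>70)
show("foot",rect(win(sat,160,200,300,280)),.038)
for t,z in(("foot",.038),("recipe_box",.072)):
    q=models.cut_out(p,t)
    if q: show("net "+t,rect(q[0]["region"]),z)
pale=(hsv[...,0]>21)&(hsv[...,0]<35)&(hsv[...,1]>70)&(hsv[...,2]>130)
show("board",rect(win(pale,310,195,400,235)),.126)
E
python3 - <<'E'
from geo import *
for n,b in (("board",[(178,216),(174,198),(503,116),(508,134)]),("box",[(127,198),(505,106),(571,360),(190,458)]),("clipU",[(355,350),(430,343),(428,380),(360,395)]),("clipL",[(372,435),(435,430),(460,463),(388,476)])):
    show("hand "+n,np.array(b,float)/5.6+[295,190],{"board":.126,"box":.072}.get(n,.133))
b=np.array([(165,160),(550,183),(542,338),(155,318)],float)/5.6+[160,190]; show("hand foot",b,.038)
g=np.array([(170,230),(548,251),(548,275),(170,252)],float)/5.6+[160,190]; show("hand groove",g,.038);show("hand groove floor",g,.012)
c=[models.cut_out(imaging.capture(n),"clip")[0]["extent"] for n in("scene","top")];print(np.round(c,4).tolist())
s=imaging.capture("scene")
for X in([0,0,.5],[.145,.608,.22],[.3,-.4,.2],[.3,-.2,.3]):print(X,proj(s,X).round(),proj(p,X).round())
E
```

```text
foot centre [0.524  0.1207] sides [0.0697 0.1774] long dir 85.93
net foot centre [0.5243 0.1218] sides [0.0722 0.1803] long dir 85.77
net recipe_box centre [ 0.5057 -0.2197] sides [0.192  0.1251] long dir 104.47
board centre [ 0.5394 -0.1523] sides [0.0273 0.0054] long dir 97.69
hand board centre [ 0.5553 -0.2071] sides [0.0079 0.1474] long dir 103.53
hand box centre [ 0.5087 -0.22  ] sides [0.1785 0.1183] long dir 103.23
hand clipU centre [ 0.4691 -0.2252] sides [0.0321 0.0156] long dir 94.75
hand clipL centre [ 0.4339 -0.2328] sides [0.0269 0.0172] long dir 93.89
hand foot centre [0.5268 0.1223] sides [0.1787 0.0719] long dir 86.17
hand groove centre [0.5256 0.1195] sides [0.1748 0.0111] long dir 86.37
hand groove floor centre [0.527  0.1226] sides [0.1791 0.0114] long dir 86.37
[[0.4877, 0.6643, 0.0502, 0.0962], [0.6288, 0.5971, 0.0446, 0.0612]]
[0, 0, 0.5] [-143.  135.] [269. 612.]
[0.145, 0.608, 0.22] [15. 83.] [-33. 422.]
[0.3, -0.4, 0.2] [251. 400.] [455. 333.]
[0.3, -0.2, 0.3] [186. 255.] [374. 344.]
```

View pics/top1.png

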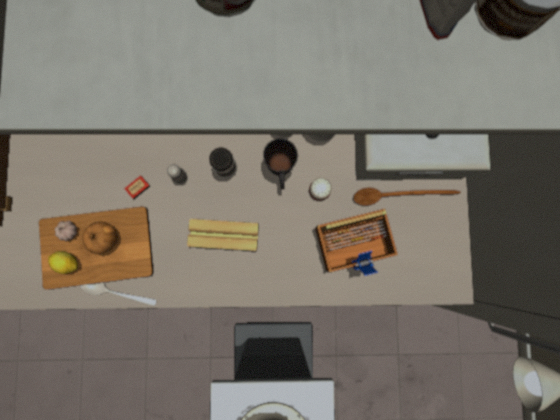

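Top view: the workspace is clear, with the box at (357,240), the foot at (222,235), and the lamp off to the far right. Box yaw is about 13.4° and foot yaw about -3.9°. I'll turn the tool first, to about -76.5°.

Request:
apply_moves --moves '[[[0,0,0],7.0],[[0,0,0],7.0],[[0,0,0],7.0],[[0,0,0],7.0],[[0,0,0],7.0]]' --hand 0.087

```text
time_s: 2.22
tcp_pos: [0.1454, 0.6078, 0.2225]
ee_rot: [[0.659, -0.752, 0.0], [-0.752, -0.659, -0.0], [0.0, -0.0, -1.0]]
wrist_force: [-0.2, 0.5, 0.1]
gripper_width: 0.999
gripper_force: 0.0
```

Request:
apply_moves --moves '[[[0,0,0],7.0],[[0,0,0],7.0],[[0,0,0],7.0],[[0,0,0],7.0]]'

```text
time_s: 2.55
tcp_pos: [0.1454, 0.6078, 0.2226]
ee_rot: [[0.228, -0.974, 0.0], [-0.974, -0.228, 0.0], [-0.0, -0.0, -1.0]]
wrist_force: [-0.3, -0.3, 0.3]
gripper_width: 0.999
gripper_force: 0.0
```

Request:
apply_moves --moves '[[[0.0386,-0.0152,0],0],[[0.0386,-0.0152,0],0],[[0.0386,-0.0152,0],0],[[0.0386,-0.0152,0],0],[[0.0386,-0.0152,0],0]]'

```text
time_s: 2.97
tcp_pos: [0.2652, 0.4363, 0.2227]
ee_rot: [[0.235, -0.972, 0.0], [-0.972, -0.235, 0.0], [-0.0, -0.0, -1.0]]
wrist_force: [0.8, 0.3, 0.1]
gripper_width: 0.996
gripper_force: 0.0
```

Request:
apply_moves --moves '[[[0.0386,-0.0152,0],0],[[0.0386,-0.0152,0],0],[[0.0386,-0.0152,0],0],[[0.0386,-0.0152,0],0],[[0.0386,-0.0152,0],0]]'

```text
time_s: 3.38
tcp_pos: [0.3843, 0.2664, 0.223]
ee_rot: [[0.235, -0.972, 0.001], [-0.972, -0.235, 0.001], [-0.001, -0.001, -1.0]]
wrist_force: [1.2, 0.3, -0.5]
gripper_width: 0.999
gripper_force: 0.0
```

Request:
apply_moves --moves '[[[0.0386,-0.0152,0],0],[[0.0386,-0.0152,0],0],[[0.0386,-0.0024,0],0],[[0.0386,-0.0024,0],0],[[0.0386,-0.0024,0],0]]'

```text
time_s: 3.8
tcp_pos: [0.4657, 0.0875, 0.2228]
ee_rot: [[0.234, -0.972, 0.001], [-0.972, -0.234, 0.0], [-0.0, -0.001, -1.0]]
wrist_force: [0.7, 1.2, 0.5]
gripper_width: 1.001
gripper_force: 0.0
```

Request:
apply_moves --moves '[[[0.0386,-0.0024,0],0],[[0.0386,-0.0024,0],0],[[0.0386,-0.0024,0],0],[[0.0386,-0.0024,0],0],[[0.0386,-0.0024,0],0]]'

```text
time_s: 4.22
tcp_pos: [0.5225, -0.0975, 0.2229]
ee_rot: [[0.234, -0.972, 0.001], [-0.972, -0.234, 0.0], [0.0, -0.001, -1.0]]
wrist_force: [1.6, 1.1, -0.3]
gripper_width: 1.002
gripper_force: 0.0
```

Request:
apply_moves --moves '[[[0.0386,-0.0024,0],0],[[0.0386,-0.0024,0],0],[[0.0386,-0.0024,0],0],[[0,0,0],0]]'

```text
time_s: 4.55
tcp_pos: [0.5575, -0.2119, 0.2217]
ee_rot: [[0.229, -0.974, 0.0], [-0.974, -0.229, -0.002], [0.002, 0.0, -1.0]]
wrist_force: [1.4, -0.3, -0.4]
gripper_width: 1.001
gripper_force: 0.0
```

Request:
apply_moves --moves '[[[-0.0052,0.001,0.032],0],[[0,0,0.032],0],[[0,0,0.032],0],[[0,0,0.034],0],[[0,0,0],0]]'

```text
time_s: 4.97
tcp_pos: [0.549, -0.2004, 0.0858]
ee_rot: [[0.232, -0.973, -0.014], [-0.973, -0.232, 0.003], [-0.006, 0.013, -1.0]]
wrist_force: [-1.6, 0.9, -1.6]
gripper_width: 0.995
gripper_force: 0.0
```

Request:
apply_moves --moves '[[[0,0,0],0],[[0,0,0],0],[[0,0,0],0],[[0,0,0],0],[[0,0,0],0]]' --hand 0.0

```text
time_s: 5.38
tcp_pos: [0.5551, -0.2016, 0.0944]
ee_rot: [[0.234, -0.972, 0.003], [-0.972, -0.234, -0.0], [0.001, -0.003, -1.0]]
wrist_force: [-0.3, 0.3, -0.6]
gripper_width: 0.706
gripper_force: 0.0
```

Request:
apply_moves --moves '[[[0,0,0],0],[[0,0,0],0],[[0,0,0],0],[[0,0,0],0]]'

```text
time_s: 5.72
tcp_pos: [0.5541, -0.2016, 0.0927]
ee_rot: [[0.234, -0.972, 0.0], [-0.972, -0.234, -0.0], [0.0, -0.0, -1.0]]
wrist_force: [-0.0, -0.3, 0.6]
gripper_width: 0.402
gripper_force: 0.0
```

Request:
apply_moves --moves '[[[0.0055,0,0],0],[[0,0,0],0],[[0,0,0],0],[[0,0,0],0],[[0,0,0],0]]'

```text
time_s: 6.13
tcp_pos: [0.5566, -0.2068, 0.0926]
ee_rot: [[0.234, -0.972, 0.003], [-0.972, -0.234, -0.0], [0.001, -0.003, -1.0]]
wrist_force: [2.0, 0.7, -3.0]
gripper_width: 0.087
gripper_force: 29.9
```

Request:
apply_moves --moves '[[[0,0,0],0],[[0,0,0],0]]'

```text
time_s: 6.3
tcp_pos: [0.5566, -0.2068, 0.0926]
ee_rot: [[0.235, -0.972, 0.002], [-0.972, -0.235, -0.0], [0.001, -0.002, -1.0]]
wrist_force: [3.2, -0.3, -2.7]
gripper_width: 0.085
gripper_force: 29.9
```

Request:
apply_moves --moves '[[[0,0,-0.01],0],[[0,0,-0.025],0],[[0,0,-0.03],0],[[0,0,-0.03],0],[[0,0,-0.02],0]]'

```text
time_s: 6.72
tcp_pos: [0.5549, -0.2071, 0.2103]
ee_rot: [[0.235, -0.972, -0.0], [-0.972, -0.235, -0.001], [0.001, 0.0, -1.0]]
wrist_force: [0.1, -0.8, -0.8]
gripper_width: 0.086
gripper_force: 30.0
```

Request:
apply_moves --moves '[[[0,0,0],0],[[0,0,0],0],[[0,0,0],0]]'

```text
time_s: 6.97
tcp_pos: [0.5537, -0.2065, 0.2059]
ee_rot: [[0.234, -0.972, -0.004], [-0.972, -0.234, 0.001], [-0.002, 0.004, -1.0]]
wrist_force: [-1.1, 0.3, -2.5]
gripper_width: 0.089
gripper_force: 30.0
```

Request:
apply_moves --moves '[[[0,0,0],5.8],[[0,0,0],5.8],[[0,0,0],5.8],[[-0.02,0.004,0],0],[[-0.035,0.006,0],0]]'

```text
time_s: 7.38
tcp_pos: [0.5476, -0.1527, 0.2046]
ee_rot: [[-0.072, -0.997, -0.006], [-0.997, 0.072, -0.0], [0.001, 0.006, -1.0]]
wrist_force: [1.4, 0.6, -0.7]
gripper_width: 0.089
gripper_force: 30.0
```

Request:
apply_moves --moves '[[[-0.036,0.006,0],0],[[-0.036,0.006,0],0],[[-0.036,0.006,0],0],[[-0.036,0.006,0],0],[[-0.036,0.006,0],0]]'

```text
time_s: 7.8
tcp_pos: [0.5293, 0.0314, 0.2054]
ee_rot: [[-0.068, -0.998, -0.005], [-0.998, 0.068, -0.001], [0.002, 0.005, -1.0]]
wrist_force: [0.6, 0.4, -1.4]
gripper_width: 0.091
gripper_force: 30.0
```

Request:
apply_moves --moves '[[[-0.036,0.006,0],0],[[-0.034,0.004,0],0],[[-0.02,0.002,0],0],[[0,0,0],0],[[0,0,0],0]]'

```text
time_s: 8.22
tcp_pos: [0.524, 0.1213, 0.2055]
ee_rot: [[-0.065, -0.998, -0.004], [-0.998, 0.065, -0.002], [0.002, 0.004, -1.0]]
wrist_force: [0.2, -0.0, -1.7]
gripper_width: 0.088
gripper_force: 30.0
```

Request:
apply_moves --moves '[[[0,0,0],0],[[0,0,0],0],[[0,0,0],0]]'

```text
time_s: 8.47
tcp_pos: [0.5251, 0.1197, 0.2071]
ee_rot: [[-0.069, -0.998, -0.001], [-0.998, 0.069, -0.001], [0.001, 0.001, -1.0]]
wrist_force: [-0.4, -0.4, -1.1]
gripper_width: 0.092
gripper_force: 30.0
```

```bash
python3 - <<'E'
from h import *
s=r.sense();print(s["time_s"],np.round(s["tcp_pos"],4),np.round(s["ee_rot"],4).tolist())
p=imaging.capture("scene");t=imaging.capture("top")
W=np.array([560,420])
for n in("board","board_top"):
    q=[models.place_of(c,n) for c in(p,t)]
    print(n,[(np.round(np.array(a[0]["at"])*W,1).tolist(),round(a[0]["confidence"],2)) if a else None for a in q])
    if all(q):print(tri((p,t),[np.array(a[0]["at"])*W for a in q]))
a=cv2.resize(p["frame"][110:260,190:330],None,fx=4,fy=4,interpolation=cv2.INTER_CUBIC)
b=cv2.resize(t["frame"][180:285,160:300],None,fx=4,fy=4,interpolation=cv2.INTER_CUBIC)
o=np.zeros((600,1120,3),np.uint8);o[:,:560]=a;o[:420,560:]=b
cv2.imwrite("pics/over_foot.png",cv2.resize(o,(800,429)))
cv2.imwrite("pics/s2.png",p["frame"]);cv2.imwrite("pics/t2.png",t["frame"])
E
```

```text
8.4667 [0.5251 0.1197 0.2071] [[-0.0689, -0.9976, -0.0011], [-0.9976, 0.0689, -0.0006], [0.0007, 0.0011, -1.0]]
board [None, ([220.7, 232.8], 0.51)]
board_top [([230.3, 127.0], 0.69), None]
```

View pics/over_foot.png

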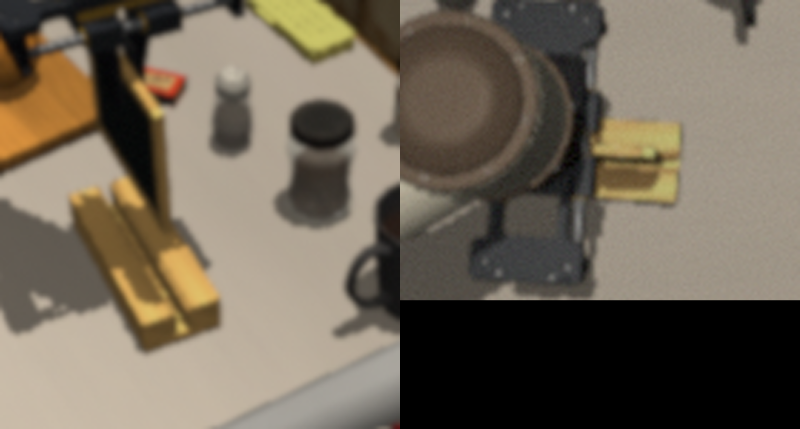

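The board hangs over the groove: in the scene crop its right end edge runs from (150,90) to (165,232), and in the top crop that end is near (655,155). I'll overlay predicted outlines to check alignment.

```bash
python3 - <<'E'
from h import *
import pickle
p=imaging.capture("scene");t=imaging.capture("top");s=r.sense()
def box(c,yaw,dx,dy,z0,z1):
    a=np.radians(yaw);X=np.array([np.cos(a),np.sin(a)]);Y=np.array([-X[1],X[0]])
    return [[np.r_[np.array(c)+i*dx*X+j*dy*Y,z] for i,j in((1,1),(1,-1),(-1,-1),(-1,1))] for z in(z0,z1)]
def draw(img,p,bx,col,off,k):
    for ring in bx:
        q=np.array([(proj(p,X)-off+.5)*k for X in ring]);cv2.polylines(img,[np.round(q).astype(int)],True,col,1)
out=[]
for pic,(x0,y0,x1,y1),k in((p,(200,120,300,240),5),(t,(180,210,270,260),6)):
    im=cv2.resize(pic["frame"][y0:y1,x0:x1],None,fx=k,fy=k,interpolation=cv2.INTER_CUBIC)
    o=np.array([x0,y0])
    draw(im,pic,box(s["tcp_pos"][:2],-3.95,.004,.075,s["tcp_pos"][2]-.0866,s["tcp_pos"][2]+.0334),(255,0,255),o,k)
    draw(im,pic,box((.525,.1215),-3.9,.036,.09,0,.038),(255,255,0),o,k)
    draw(im,pic,box((.525,.1215),-3.9,.005,.09,.012,.034),(0,0,255),o,k)
    out.append(im)
cv2.imwrite("pics/ovA.png",out[0]);cv2.imwrite("pics/ovB.png",out[1])
E
```

```text
(no output)
```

View pics/ovA.png

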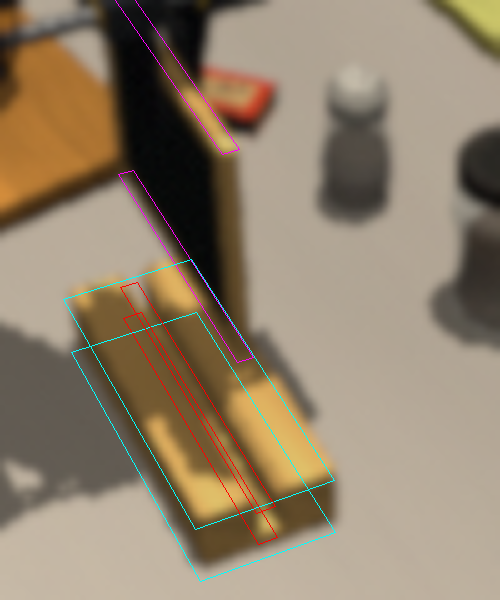

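View pics/ovB.png

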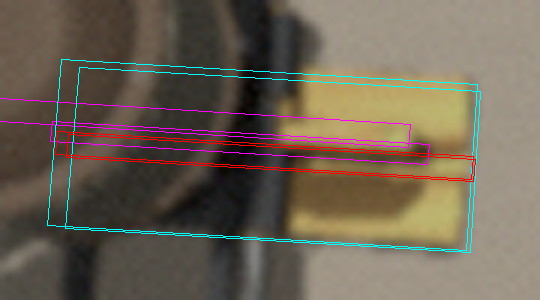

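The overlay shows the board matching its prediction, while the foot appears a few mm toward +x and +y of my estimate. I'll refine that with a rectified edge profile from the first top image.

```bash
cat > prof.py <<'E'
from h import *
def rectify(pic,c,yaw,z,hx,hy,step=.0005):
    a=np.radians(yaw);X=np.array([np.cos(a),np.sin(a)]);Y=np.array([-X[1],X[0]])
    xs=np.arange(-hx,hx,step);ys=np.arange(-hy,hy,step)
    m=np.array([[proj(pic,np.r_[np.array(c)+x*X+y*Y,z]) for y in ys] for x in xs],np.float32)
    return xs,ys,cv2.remap(pic["frame"],m[...,0],m[...,1],cv2.INTER_CUBIC).astype(float)
def edges(x,v,n=6):
    v=cv2.GaussianBlur(v.reshape(-1,1),(1,0) if 0 else (1,9),2).ravel();g=np.gradient(v)
    pk=[i for i in range(4,len(g)-4) if abs(g[i])==abs(g[i-4:i+5]).max()]
    pk=sorted(sorted(pk,key=lambda i:-abs(g[i]))[:n])
    return [(round(float(x[i])*1000,1),round(float(g[i]),1)) for i in pk]
E
python3 - <<'E'
from prof import *
for n in("top","scene"):
    pic=imaging.capture(n);pic["frame"]=cv2.imread(f"pics/{n}1.png")
    for ch in (0,2):
        xs,ys,im=rectify(pic,(.526,.122),-3.9,.038,.05,.11)
        I=im[...,ch]
        for lo,hi in((-80,-30),(-25,25),(30,80)):
            w=(ys>lo/1e3)&(ys<hi/1e3);print(n,ch,"x edges",lo,edges(xs,I[:,w].mean(1)))
        w=((xs>-.028)&(xs<-.012))|((xs<.028)&(xs>.012));print(n,ch,"y edges",edges(ys,I[w].mean(0),4))
E
```

```text
top 0 x edges -80 [(-38.5, -4.2), (-32.5, 1.9), (-3.5, 2.3), (3.0, -3.6), (10.0, 2.7), (38.0, 2.3)]
top 0 x edges -25 [(-38.5, -4.4), (-32.5, 1.6), (-3.5, 2.7), (3.5, -4.3), (10.0, 2.6), (37.5, 2.6)]
top 0 x edges 30 [(-38.0, -4.1), (-32.0, 1.7), (-3.5, 2.7), (3.5, -4.1), (10.5, 2.6), (38.5, 2.4)]
top 0 y edges [(-90.5, -3.8), (-85.0, 1.3), (-69.0, -0.3), (93.0, 2.3)]
top 2 x edges -80 [(-39.5, -3.7), (-33.5, 5.7), (-9.5, -2.0), (2.5, -4.4), (9.5, 3.9), (36.0, -2.5)]
top 2 x edges -25 [(-39.5, -4.1), (-33.5, 6.1), (-9.5, -2.1), (3.0, -4.9), (10.0, 4.0), (36.5, -2.4)]
top 2 x edges 30 [(-39.5, -3.6), (-33.5, 5.9), (-9.0, -2.2), (3.0, -4.8), (10.5, 3.9), (36.5, -2.4)]
top 2 y edges [(-99.0, 0.2), (-91.5, -2.1), (-86.5, 4.8), (91.0, -2.6)]
scene 0 x edges -80 [(-44.5, -6.8), (-33.5, 4.5), (-16.0, -0.5), (-0.5, -3.2), (7.0, 3.1), (38.5, 3.9)]
scene 0 x edges -25 [(-44.5, -6.6), (-33.5, 4.3), (-17.0, -0.2), (-0.5, -3.0), (7.0, 2.9), (38.5, 4.0)]
scene 0 x edges 30 [(-40.5, -4.6), (-32.0, 3.4), (-8.5, -0.7), (1.0, -3.0), (8.5, 2.2), (39.0, 3.6)]
scene 0 y edges [(-87.0, 3.4), (-49.0, -0.1), (39.0, 0.1), (93.5, 2.4)]
scene 2 x edges -80 [(-45.5, -7.2), (-33.5, 10.2), (-22.0, -0.1), (-0.5, -7.2), (6.5, 7.2), (38.0, -2.6)]
scene 2 x edges -25 [(-45.0, -7.0), (-33.5, 9.8), (-0.5, -6.8), (7.0, 6.8), (38.5, -2.2)]
scene 2 x edges 30 [(-44.5, -3.7), (-33.0, 9.0), (0.0, -5.9), (7.5, 6.1), (26.0, -0.0), (38.5, -2.7)]
scene 2 y edges [(-104.5, -0.5), (-87.0, 7.1), (-7.0, -0.1), (93.0, -1.8)]
```

```bash
python3 - <<'E'
from prof import *
s=r.sense();T=s["tcp_pos"];print(np.round(T,4),s["time_s"])
for n,f in(("top","t2"),("scene","s2")):
    pic=imaging.capture(n);pic["frame"]=cv2.imread(f"pics/{f}.png")
    xs,ys,im=rectify(pic,(.5251,.1197),-3.95,.2405,.02,.1)
    for ch in(0,2):
        w=(ys<-.045)&(ys>-.07);print(n,ch,"x",edges(xs,im[:,w,ch].mean(1),4))
        w=abs(xs)<.003;print(n,ch,"y",edges(ys[:120],im[w][:,:120,ch].mean(0),4))
E
```

```text
[0.5254 0.1208 0.2076] 8.9667
top 0 x [(-15.0, 2.3), (-10.5, -3.6), (-5.5, 6.3), (13.5, -0.8)]
top 0 y [(-96.0, -4.6), (-80.5, -1.4), (-76.0, 4.0), (-68.0, -2.0)]
top 2 x [(-15.0, 3.9), (-10.5, -7.4), (-5.5, 11.5), (4.0, 0.4)]
top 2 y [(-97.5, -2.4), (-93.5, 2.7), (-80.5, -2.8), (-75.5, 4.8)]
scene 0 x [(-16.0, -0.1), (-5.0, 5.8), (4.5, -3.0), (16.5, 2.4)]
scene 0 y [(-83.0, -2.9), (-74.0, 2.4), (-66.0, -1.4), (-42.5, 0.2)]
scene 2 x [(-5.5, 13.2), (4.0, -9.5), (15.5, 4.3)]
scene 2 y [(-85.5, -2.2), (-74.5, 5.8), (-66.5, -0.9), (-43.0, 0.5)]
```

Request:
apply_moves --moves '[[[-0.0041,-0.0023,0.02],0],[[0,0,0.03],0],[[0,0,0.02],0],[[0,0,0],0],[[0,0,0],0]]'

```text
time_s: 9.48
tcp_pos: [0.5277, 0.1246, 0.1371]
ee_rot: [[-0.067, -0.998, -0.002], [-0.998, 0.067, -0.002], [0.002, 0.002, -1.0]]
wrist_force: [0.2, 1.0, -1.7]
gripper_width: 0.089
gripper_force: 30.0
```

Request:
apply_moves --moves '[[[0,0,0],0],[[0,0,0],0],[[0,0,0],0]]'

```text
time_s: 9.73
tcp_pos: [0.5289, 0.1253, 0.1392]
ee_rot: [[-0.067, -0.998, 0.003], [-0.998, 0.067, 0.001], [-0.002, -0.003, -1.0]]
wrist_force: [-0.3, -0.6, -1.6]
gripper_width: 0.091
gripper_force: 30.0
```

Request:
apply_moves --moves '[[[0,0,0.005],0],[[0,0,0.005],0],[[0,0,0.004],0],[[0,0,0],0]]'

```text
time_s: 10.07
tcp_pos: [0.5272, 0.1245, 0.1224]
ee_rot: [[-0.068, -0.998, -0.002], [-0.998, 0.068, -0.001], [0.001, 0.002, -1.0]]
wrist_force: [0.1, -0.1, -2.6]
gripper_width: 0.092
gripper_force: 30.0
```

Request:
apply_moves --moves '[[[0,0,0.004],0],[[0,0,0.004],0],[[0,0,0],0],[[0,0,0],0]]'

```text
time_s: 10.4
tcp_pos: [0.5283, 0.1249, 0.1154]
ee_rot: [[-0.067, -0.998, 0.0], [-0.998, 0.067, 0.0], [-0.0, -0.0, -1.0]]
wrist_force: [0.0, 0.7, -2.7]
gripper_width: 0.089
gripper_force: 29.9
```

Request:
apply_moves --moves '[[[0,0,0.004],0],[[0,0,0.004],0],[[0,0,0.004],0],[[0,0,0],0]]'

```text
time_s: 10.73
tcp_pos: [0.5282, 0.1249, 0.1028]
ee_rot: [[-0.067, -0.998, 0.0], [-0.998, 0.067, 0.0], [-0.0, -0.0, -1.0]]
wrist_force: [2.2, 0.4, -2.0]
gripper_width: 0.092
gripper_force: 30.0
```

Request:
apply_moves --moves '[[[0,0,0.002],0],[[0,0,0.002],0],[[0,0,0],0],[[0,0,0],0]]'

```text
time_s: 11.07
tcp_pos: [0.5281, 0.1249, 0.0995]
ee_rot: [[-0.067, -0.998, 0.0], [-0.998, 0.067, 0.0], [-0.0, -0.0, -1.0]]
wrist_force: [2.6, -0.4, -2.0]
gripper_width: 0.089
gripper_force: 30.0
```

Request:
apply_moves --moves '[[[0,0,0.0015],0],[[0,0,0],0],[[0,0,0],0]]'

```text
time_s: 11.32
tcp_pos: [0.5283, 0.1251, 0.0985]
ee_rot: [[-0.067, -0.998, 0.001], [-0.998, 0.067, 0.0], [-0.0, -0.001, -1.0]]
wrist_force: [2.5, 0.5, 0.6]
gripper_width: 0.09
gripper_force: 30.0
```

Request:
apply_moves --moves '[[[0,0,0.0015],0],[[0,0,0],0],[[0,0,0],0]]'

```text
time_s: 11.57
tcp_pos: [0.5287, 0.1251, 0.0984]
ee_rot: [[-0.066, -0.998, 0.002], [-0.998, 0.066, 0.0], [-0.0, -0.002, -1.0]]
wrist_force: [-0.7, -0.4, 7.7]
gripper_width: 0.087
gripper_force: 30.0
```

Request:
apply_moves --moves '[[[0,0,0],0],[[0,0,0],0],[[0,0,0],0],[[0,0,0],0],[[0,0,0],0]]' --hand 0.03

```text
time_s: 11.98
tcp_pos: [0.5275, 0.1246, 0.0961]
ee_rot: [[-0.067, -0.998, -0.001], [-0.998, 0.067, -0.001], [0.001, 0.001, -1.0]]
wrist_force: [-0.2, -0.3, 0.1]
gripper_width: 0.326
gripper_force: 0.0
```

Request:
apply_moves --moves '[[[0,0,0],0]]' --hand 0.087

```text
time_s: 12.07
tcp_pos: [0.5277, 0.1247, 0.0962]
ee_rot: [[-0.067, -0.998, -0.001], [-0.998, 0.067, -0.0], [0.0, 0.001, -1.0]]
wrist_force: [0.2, 0.8, 0.2]
gripper_width: 0.36
gripper_force: 0.0
```

Request:
apply_moves --moves '[[[0,0,-0.02],0],[[0,0,-0.035],0],[[0,0,-0.035],0],[[0,0,-0.03],0],[[0,0,0],0]]'

```text
time_s: 12.48
tcp_pos: [0.5315, 0.1259, 0.2237]
ee_rot: [[-0.066, -0.998, 0.013], [-0.998, 0.066, 0.004], [-0.005, -0.012, -1.0]]
wrist_force: [1.3, -0.1, 0.6]
gripper_width: 0.715
gripper_force: 0.0
```

Request:
apply_moves --moves '[[[0.035,0.01,0],0],[[0.038,0.01,0],0],[[0.038,0.01,0],0],[[0.038,0.01,0],0],[[0.038,0.01,0],0]]'

```text
time_s: 12.9
tcp_pos: [0.4643, -0.0598, 0.2163]
ee_rot: [[-0.066, -0.998, -0.0], [-0.998, 0.066, 0.0], [0.0, 0.0, -1.0]]
wrist_force: [0.4, -0.4, 0.3]
gripper_width: 0.988
gripper_force: 0.0
```

```bash
python3 - <<'E'
from prof import *
s=r.sense();print(np.round(s["tcp_pos"],4),s["time_s"])
P={n:imaging.capture(n) for n in("top","scene")}
for n in P: cv2.imwrite(f"pics/{n}3.png",P[n]["frame"])
print("board now")
for n in P:
    xs,ys,im=rectify(P[n],(.5277,.1247),-4,.132,.02,.1)
    for ch in(0,2):
        w=(abs(ys)<.05);print(n,ch,"x",edges(xs,im[:,w,ch].mean(1),5))
        w=abs(xs)<.003;print(n,ch,"y",edges(ys,im[w][:,:,ch].mean(0),4))
print("box/clip")
for n in P: P[n]["frame"]=cv2.imread(f"pics/{n}1.png")
for n in P:
    pic=P[n]
    xs,ys,im=rectify(pic,(.507,-.220),13.4,.072,.08,.11)
    w=(ys<-.02)&(ys>-.07)|(ys>.02)&(ys<.07)
    print(n,"box x",edges(xs,im[:,w,2].mean(1),8)); w=abs(xs)<.03;print(n,"box y",edges(ys,im[w][:,:,2].mean(0),6))
    for z in(.133,):
        xs,ys,im=rectify(pic,(.4515,-.23),13.4,z,.06,.06)
        B=((im[...,0]-im[...,2])>40)
        k,l,st,c=cv2.connectedComponentsWithStats(B.astype(np.uint8))
        print(n,z,[(np.round(a[:4]*.5-[60,60,0,0],1).tolist(),int(a[4])) for a in st[1:] if a[4]>100])
        cv2.imwrite(f"pics/clip_{n}.png",cv2.resize(np.clip(im,0,255).astype(np.uint8),None,fx=1.6,fy=1.6))
a=np.hstack([cv2.imread("pics/clip_top.png"),cv2.imread("pics/clip_scene.png")]);cv2.imwrite("pics/clip_rect.png",a)
E
```

```text
[ 0.4643 -0.0598  0.2163] 12.9
board now
top 0 x [(-17.0, -4.1), (-5.0, 6.2), (6.0, 0.9)]
top 0 y [(-95.5, -4.8), (-76.5, 4.8), (-67.5, -1.8), (72.5, 1.8)]
top 2 x [(-16.5, -7.0), (-5.0, 11.1), (2.0, -1.2), (6.5, 1.5), (15.5, 0.0)]
top 2 y [(-98.0, -2.0), (-82.0, -2.4), (-76.0, 5.9), (74.5, -1.8)]
scene 0 x [(-17.5, -1.6), (-3.5, 1.3), (4.0, 1.2), (11.5, -1.0)]
scene 0 y [(-74.5, 2.6), (-48.0, 3.0), (-20.5, -3.9), (68.5, 3.1)]
scene 2 x [(-16.5, -2.0), (-3.5, 2.6), (11.5, -1.8)]
scene 2 y [(-53.5, -7.6), (-38.5, 5.8), (-20.5, -7.1), (68.5, 7.6)]
box/clip
top box x [(-53.0, -6.1), (-47.0, 4.3), (-33.5, 2.2), (-9.0, -2.8), (8.0, -3.1), (30.5, 2.9), (36.5, -5.1), (49.0, 9.3)]
top box y [(-83.5, -8.5), (-67.0, 2.7), (-60.5, 5.2), (90.5, -9.2), (97.5, 3.5), (104.5, 5.8)]
top 0.133 [([-15.0, -25.5, 49.0, 29.5], 2932), ([-12.5, 5.5, 42.0, 20.0], 1695)]
scene box x [(-57.0, 7.5), (-36.0, -4.1), (-31.0, -3.0), (4.0, 2.9), (17.5, -2.3), (31.0, 2.6), (40.0, -5.6), (77.5, 2.4)]
scene box y [(-108.0, -9.9), (-89.5, 9.5), (-83.0, -8.1), (-75.0, 1.4), (13.5, -1.5), (63.5, 1.5)]
scene 0.133 [([-49.0, -34.0, 68.0, 66.5], 8100), ([-60.0, 49.0, 13.0, 3.5], 102)]
```

View pics/clip_rect.png

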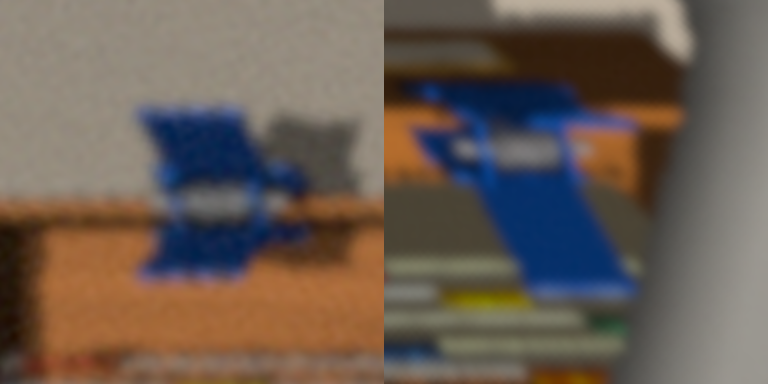

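The rectified clip views show the handle tops at rows 108 and 273 (top view), so the clip centre is about (0.451, -0.229) and aligned with the box. The board measures seated and centred within about 1 mm. Next I'll move over the clip.

Request:
apply_moves --moves '[[[0,0,0],-5.8],[[0,0,0],-5.8],[[0,0,0],-5.8],[[0.025,0.008,0],0],[[0.038,0.0124,0],0]]' --hand 0.087

```text
time_s: 13.42
tcp_pos: [0.4612, -0.1231, 0.2165]
ee_rot: [[0.24, -0.971, 0.001], [-0.971, -0.24, 0.0], [-0.0, -0.001, -1.0]]
wrist_force: [1.1, -0.6, 1.0]
gripper_width: 0.996
gripper_force: 0.0
```

Request:
apply_moves --moves '[[[0.038,0.0124,0],0],[[0.036,0.0116,0],0],[[0.0248,0.008,0],0],[[0,0,0],0],[[0,0,0],0]]'

```text
time_s: 13.83
tcp_pos: [0.4523, -0.2287, 0.2159]
ee_rot: [[0.232, -0.973, -0.001], [-0.973, -0.232, 0.0], [-0.001, 0.001, -1.0]]
wrist_force: [-0.4, -1.2, -0.6]
gripper_width: 1.0
gripper_force: 0.0
```

Request:
apply_moves --moves '[[[0,0,0],0],[[0,0,0],0],[[0,0,0],0],[[0,0,0],0],[[0,0,0],0]]'

```text
time_s: 14.25
tcp_pos: [0.4527, -0.2272, 0.2167]
ee_rot: [[0.236, -0.972, 0.0], [-0.972, -0.236, -0.0], [0.0, -0.0, -1.0]]
wrist_force: [0.4, -0.7, 0.3]
gripper_width: 1.001
gripper_force: 0.0
```

Request:
apply_moves --moves '[[[0.0016,0.0023,0.015],0],[[0,0,0.03],0],[[0,0,0.03],0],[[0,0,0.02],0],[[0,0,0.0087],0]]'

```text
time_s: 14.67
tcp_pos: [0.4487, -0.2292, 0.11]
ee_rot: [[0.234, -0.972, -0.005], [-0.972, -0.234, 0.001], [-0.003, 0.005, -1.0]]
wrist_force: [-0.9, -0.5, 1.0]
gripper_width: 1.002
gripper_force: 0.0
```

Request:
apply_moves --moves '[[[0,0,0],0],[[0,0,0],0],[[0,0,0],0],[[0,0,0],0],[[0,0,0],0]]'

```text
time_s: 15.08
tcp_pos: [0.4514, -0.2302, 0.1142]
ee_rot: [[0.234, -0.972, 0.003], [-0.972, -0.234, -0.001], [0.001, -0.003, -1.0]]
wrist_force: [0.0, -0.9, 0.3]
gripper_width: 0.999
gripper_force: 0.0
```

```bash
python3 - <<'E'
from h import *
p=imaging.capture("scene");t=imaging.capture("top")
a=cv2.resize(p["frame"][230:360,220:350],None,fx=4,fy=4,interpolation=cv2.INTER_CUBIC)
b=cv2.resize(t["frame"][210:300,320:390],None,fx=4,fy=4,interpolation=cv2.INTER_CUBIC)
o=np.zeros((520,800,3),np.uint8);o[:,:520]=a;o[:360,520:]=b
cv2.imwrite("pics/at_clip.png",o);print(np.round(r.sense()["tcp_pos"],4))
E
```

```text
[ 0.451  -0.2302  0.1137]
```

View pics/at_clip.png

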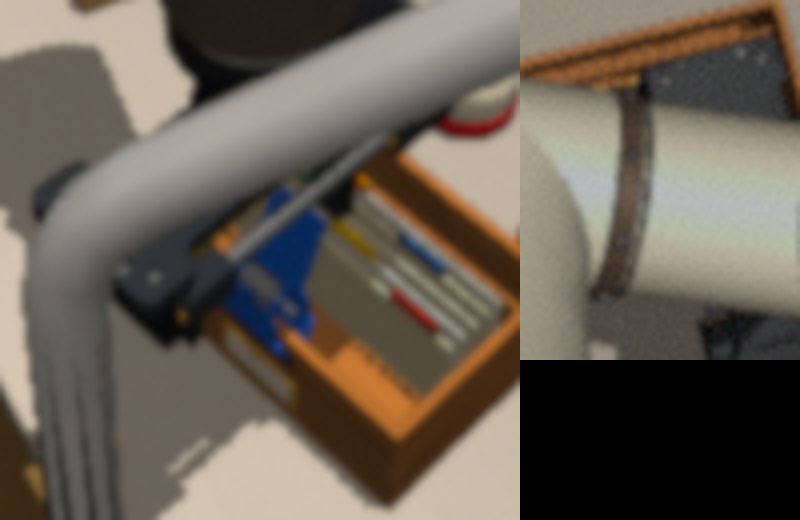

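The gripper straddles the blue clip at about (280,250), partly hidden by the lamp pipe. Closing now.

Request:
apply_moves --moves '[[[0,0,0],0],[[0,0,0],0],[[0,0,0],0],[[0,0,0],0],[[0,0,0],0]]' --hand 0.0

```text
time_s: 15.6
tcp_pos: [0.4506, -0.2301, 0.1128]
ee_rot: [[0.234, -0.972, -0.0], [-0.972, -0.234, 0.0], [-0.0, 0.0, -1.0]]
wrist_force: [0.1, -0.0, 0.6]
gripper_width: 0.707
gripper_force: 0.2
```

Request:
apply_moves --moves '[[[0,0,0],0],[[0,0,0],0],[[0,0,0],0],[[0,0,0],0],[[0,0,0],0]]'

```text
time_s: 16.02
tcp_pos: [0.4503, -0.23, 0.1126]
ee_rot: [[0.234, -0.972, -0.001], [-0.972, -0.234, 0.0], [-0.0, 0.001, -1.0]]
wrist_force: [0.9, 0.1, -0.5]
gripper_width: 0.327
gripper_force: 9.8
```

Request:
apply_moves --moves '[[[0,0,0],0],[[0,0,0],0],[[0,0,0],0],[[0,0,0],0],[[0,0,0],0]]'

```text
time_s: 16.43
tcp_pos: [0.4506, -0.2301, 0.1129]
ee_rot: [[0.234, -0.972, -0.0], [-0.972, -0.234, 0.0], [-0.0, 0.0, -1.0]]
wrist_force: [-0.6, -0.2, -1.9]
gripper_width: 0.251
gripper_force: 30.0
```

Request:
apply_moves --moves '[[[0,0,-0.008],0],[[0,0,-0.02],0],[[0,0,-0.03],0],[[0,0,-0.03],0],[[0,0,-0.022],0]]'

```text
time_s: 16.85
tcp_pos: [0.4513, -0.2304, 0.2262]
ee_rot: [[0.235, -0.972, 0.003], [-0.972, -0.235, -0.001], [0.002, -0.003, -1.0]]
wrist_force: [0.6, -1.4, -1.3]
gripper_width: 0.25
gripper_force: 30.0
```

Request:
apply_moves --moves '[[[0,0,0],0],[[0,0,0],0],[[0,0,0],5.8],[[0,0,0],5.8],[[0,0,0],5.8]]'

```text
time_s: 17.27
tcp_pos: [0.4496, -0.2297, 0.2216]
ee_rot: [[-0.072, -0.997, -0.003], [-0.997, 0.072, 0.001], [-0.001, 0.003, -1.0]]
wrist_force: [0.0, 0.1, -0.2]
gripper_width: 0.248
gripper_force: 30.0
```

Request:
apply_moves --moves '[[[0,0,0],0],[[0,0,0],0],[[0,0,0],0]]'

```text
time_s: 17.52
tcp_pos: [0.4502, -0.23, 0.2222]
ee_rot: [[-0.065, -0.998, -0.001], [-0.998, 0.065, 0.0], [-0.0, 0.001, -1.0]]
wrist_force: [0.1, -0.0, -0.7]
gripper_width: 0.249
gripper_force: 30.0
```

Request:
apply_moves --moves '[[[-0.022,-0.0034,0],0],[[-0.036,-0.0054,0],0],[[-0.036,-0.0054,0],0],[[-0.036,-0.0054,0],0],[[-0.036,-0.0054,0],0]]'

```text
time_s: 17.93
tcp_pos: [0.4866, -0.0646, 0.2227]
ee_rot: [[-0.066, -0.998, -0.0], [-0.998, 0.066, -0.0], [0.0, 0.0, -1.0]]
wrist_force: [0.1, -0.5, -1.3]
gripper_width: 0.248
gripper_force: 30.0
```

Request:
apply_moves --moves '[[[-0.036,-0.0054,0],0],[[-0.036,-0.0054,0],0],[[-0.036,-0.0054,0],0],[[-0.036,-0.0054,0],0],[[-0.03,-0.0045,0],0]]'

```text
time_s: 18.35
tcp_pos: [0.5245, 0.1081, 0.2226]
ee_rot: [[-0.064, -0.998, -0.0], [-0.998, 0.064, 0.0], [-0.0, 0.0, -1.0]]
wrist_force: [0.2, -0.2, -0.3]
gripper_width: 0.25
gripper_force: 30.0
```

Request:
apply_moves --moves '[[[-0.0185,-0.0024,0],0],[[0,0,0],0],[[0,0,0],0],[[0,0,0],0],[[0,0,0],0]]'

```text
time_s: 18.77
tcp_pos: [0.5277, 0.123, 0.2227]
ee_rot: [[-0.068, -0.998, -0.001], [-0.998, 0.068, -0.0], [0.0, 0.001, -1.0]]
wrist_force: [-0.0, -0.1, -0.9]
gripper_width: 0.252
gripper_force: 30.0
```

Request:
apply_moves --moves '[[[0,0,0],0],[[0,0,0],0],[[0,0,0],0],[[0,0,0],0]]'

```text
time_s: 19.1
tcp_pos: [0.528, 0.1236, 0.223]
ee_rot: [[-0.068, -0.998, 0.0], [-0.998, 0.068, 0.0], [-0.0, -0.0, -1.0]]
wrist_force: [0.0, -0.6, -1.1]
gripper_width: 0.251
gripper_force: 30.0
```

```bash
cat > pic4.py <<'E'
from h import *
import sys
p=imaging.capture("scene");s=r.sense();T=s["tcp_pos"];print(np.round(T,4),np.round(s["ee_rot"],3).tolist(),s["time_s"])
x0,y0,x1,y1,k=190,90,290,210,5
im=cv2.resize(p["frame"][y0:y1,x0:x1],None,fx=k,fy=k,interpolation=cv2.INTER_CUBIC); raw=im.copy()
def L(a,b,c):
    q=[tuple(np.round((proj(p,X)-[x0,y0]+.5)*k).astype(int)) for X in(a,b)];cv2.line(im,q[0],q[1],c,1)
R=np.array(s["ee_rot"]);ax=-R[:,1];ay=-R[:,0];pin=np.array(T)-[0,0,.019]
L(pin-.026*ay,pin+.026*ay,(0,255,255))
for sg in(-1,1):
    c=pin+sg*.016*ax-[0,0,.037];L(c-.026*ay,c+.026*ay,(0,0,255))
b=np.array([.5277,.1240,.132]);a=np.radians(-4);X=np.array([np.cos(a),np.sin(a),0]);Y=np.array([-X[1],X[0],0])
for sg in(-1,1):L(b+sg*.004*X-.075*Y,b+sg*.004*X+.075*Y,(255,0,255))
cv2.imwrite(sys.argv[1],im)
W=np.array([560,420])
for n in("jaw_tip_front","jaw_tip_back","clip","board_top","board"):
    q=models.place_of(p,n)
    if q: print(n,(np.array(q[0]["at"])*W).round(1),round(q[0]["confidence"],2))
for n,c in(("front",pin-.016*ax-[0,0,.037]),("back",pin+.016*ax-[0,0,.037]),("pin",pin),("btop",b)):print(n,proj(p,c).round(1))
E
python3 pic4.py pics/over_board.png
```

```text
[0.5281 0.1237 0.223 ] [[-0.068, -0.998, 0.0], [-0.998, 0.068, 0.0], [-0.0, -0.0, -1.0]] 19.15
jaw_tip_front [336.4 252.6] 0.71
jaw_tip_back [244.2 158. ] 0.49
clip [233.2 148.9] 0.77
board_top [235.  165.5] 0.72
board [240.  203.3] 0.71
front [228.7 157.7]
back [241.5 153.8]
pin [233.9 142.9]
btop [236.  167.2]
```

View pics/over_board.png

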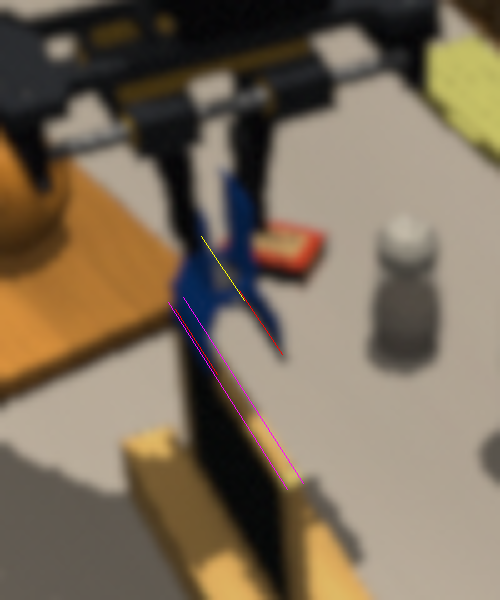

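The clip is held fully open above the board: its back jaw tip shows at (285,352) and the board edge runs to (290,485), both close to prediction. A blue-mask check on the height comes next.

```bash
python3 - <<'E'
from h import *
p=imaging.capture("scene");t=imaging.capture("top");s=r.sense();T=np.array(s["tcp_pos"]);R=np.array(s["ee_rot"]);ax=-R[:,1];ay=-R[:,0];pin=T-[0,0,.019]
f=p["frame"].astype(int);m=((f[...,0]-f[...,2])>30);m[:,:200]=0;m[:,270:]=0;m[:100]=0;m[180:]=0
k,l,st,c=cv2.connectedComponentsWithStats(m.astype(np.uint8));i=1+st[1:,4].argmax();v,u=np.where(l==i)
print("blue u",u.min(),u.max(),"v",v.min(),v.max(),"at top u",u[v==v.min()].mean(),"at bottom u",u[v==v.max()].mean(),"at right v",v[u==u.max()].mean(),"left v",v[u==u.min()].mean())
for n,o in(("back handle top far/near",[(.0115,.017,.045),(.0115,-.017,.045)]),("front handle top",[(-.0115,.017,.045),(-.0115,-.017,.045)]),("back tip",[(.016,.026,-.037),(.016,-.026,-.037)]),("front tip",[(-.016,.026,-.037),(-.016,-.026,-.037)])):
    print(n,[proj(p,pin+a*ax+b*ay+[0,0,c]).round(1).tolist() for a,b,c in o])
print("px per 10mm z",(proj(p,pin+[0,0,.01])-proj(p,pin)).round(2))
E
```

```text
blue u 225 243 v 126 163 at top u 236.0 at bottom u 231.0 at right v 153.5 left v 150.2
back handle top far/near [[234.3, 121.0], [240.2, 129.2]]
front handle top [[224.6, 123.6], [230.3, 132.0]]
back tip [[237.2, 147.5], [245.9, 160.2]]
front tip [[224.5, 151.3], [232.8, 164.2]]
px per 10mm z [-0.33 -3.58]
```

Request:
apply_moves --moves '[[[0,0,0.008],0],[[0,0,0.01],0],[[0,0,0.01],0],[[0,0,0.008],0],[[0,0,0.007],0]]'

```text
time_s: 19.92
tcp_pos: [0.5275, 0.1238, 0.1781]
ee_rot: [[-0.067, -0.998, -0.002], [-0.998, 0.067, -0.001], [0.001, 0.002, -1.0]]
wrist_force: [-0.5, 0.0, -0.1]
gripper_width: 0.251
gripper_force: 30.0
```

Request:
apply_moves --moves '[[[0,0,0.005],0],[[0,0,0.002],0],[[0,0,0],0],[[0,0,0],0],[[0,0,0],0]]'

```text
time_s: 20.33
tcp_pos: [0.5284, 0.1242, 0.1734]
ee_rot: [[-0.067, -0.998, 0.001], [-0.998, 0.067, 0.0], [-0.0, -0.001, -1.0]]
wrist_force: [-0.2, -0.7, -0.8]
gripper_width: 0.249
gripper_force: 30.0
```

Request:
apply_moves --moves '[[[0,0,0],0],[[0,0,0],0],[[0,0,0],0],[[0,0,0],0],[[0,0,0],0]]'

```text
time_s: 20.75
tcp_pos: [0.5281, 0.124, 0.1729]
ee_rot: [[-0.067, -0.998, 0.0], [-0.998, 0.067, 0.0], [-0.0, -0.0, -1.0]]
wrist_force: [-1.0, -0.3, -1.8]
gripper_width: 0.25
gripper_force: 30.0
```

```bash
python3 pic4.py pics/final.png
```

```text
[0.5281 0.124  0.1729] [[-0.067, -0.998, 0.0], [-0.998, 0.067, 0.0], [-0.0, -0.0, -1.0]] 20.8
jaw_tip_front [227.7 175.1] 0.63
jaw_tip_back [243.4 171.3] 0.74
clip [235.3 163.6] 0.77
board_top [238.3 166.3] 0.7
board [239.  200.7] 0.58
front [230.3 173.9]
back [242.8 170. ]
pin [235.5 160. ]
btop [236.  167.2]
```

View pics/final.png

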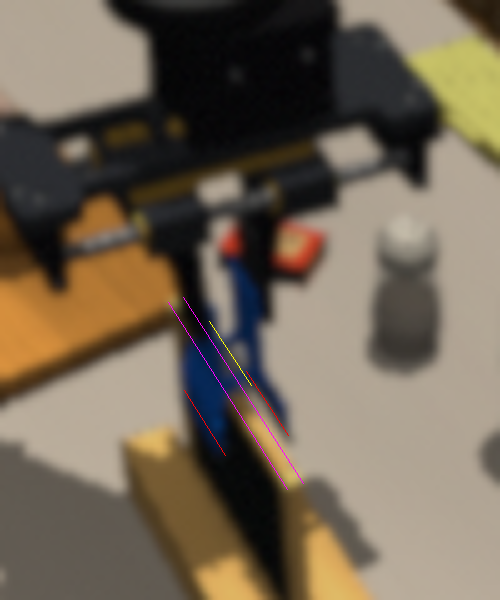

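The jaws straddle the board's top edge. The front jaw is at about (205,430) and the back jaw at about (285,430), both roughly 15 mm below the edge with no contact force, so I'll hand in.

```bash
python3 -c "
from station import r
print(r.finish_job())"
```

```text
the job is handed in; nothing more can be done
None
```

The job is handed in at about 21 s: the board stands in the foot's groove, on the bottom and centred to about 1 mm, and the clip is held fully open over the middle of its top edge, both jaws about 15 mm below it and no contact force felt; the verdict was not shown.

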